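# Shift the polisher into third gear

## Task

Put the bench polisher into third gear: with the fingertips closed, gently push its gear lever through the H-shaped gate, across from the left-hand leg to the right-hand leg and then forward, away from the robot's side, fully home in the third slot. Do not grip the lever, do not let it slip back into the fourth slot (right rear) on the way, and leave the mount, jar, bottle and beaker standing where they are. Then take the hand away.

Things in the scene. Friction and masses are not known exactly. Their poses are not given: they have to be found in the camera images.
- polisher: Grey bench grinder-polisher, fixed: box 450 x 360 mm, flat deck 110 mm above the bench. Origin at bench height straight under the centre of its gate; x forward (from the front edge, 110 mm before the origin, over the gate to the round white polishing bowl: radius 135 mm, centre 195 mm forward, top 135 mm above the bench), y left, z up.
- gate_mid (a point): Centre of the H gate's top, 125 mm above the bench. Aluminium plate 84 (x) x 92 mm: two fore-and-aft legs 20 mm left and right of centre, joined halfway by a cross channel, all 16 mm wide, inner corners rounded 4 mm. Slots: first left forward, second left rear, third right forward, fourth right rear, marked by one to four small dots beside them. Axes as the polisher's.
- slot3 (a point): Where the lever's rod stands in the gate plate's top when fully home in the third slot (right forward): 24 mm forward and 21 mm right of gate_mid. Axes as the polisher's.
- pivot (a point): Point inside the machine about which the lever tilts both ways, 50 mm above the bench, straight below gate_mid. Axes x, y, z as the polisher's. Knob centre = pivot + 160 mm * (sin(shift), -sin(select) cos(shift), cos(select) cos(shift)).
- knob (a point): Centre of the black knob on the lever, a cylinder of 34 mm diameter and 40 mm height along the lever (edges rounded), 160 mm from the pivot; 210 mm above the bench with the lever upright. The lever is a steel rod of 10 mm diameter. At the start it stands anywhere along the left leg.
- select (a joint): Sideways tilt of the lever, rad: -0.27 = stop in the left leg, 0 = middle of the cross channel, +0.27 = stop in the right leg. It can cross only while joint shift is within about 0.04 of 0. Stays where it is left; about 3 N at the knob moves it.
- shift (a joint): Fore-and-aft tilt of the lever, rad: +0.30 = stop, fully forward (first or third slot), 0 = neutral, in line with the cross channel, -0.30 = stop, fully back (second or fourth slot). It can leave neutral only in the left or right leg. Stays where it is left; about 3 N at the knob moves it.
- mount: Bystander: black resin sample mount, a disc of 32 mm diameter and 20 mm height on the deck right of the gate; origin at the centre of its underside.
- jar: Bystander: small lidded jar, 44 mm diameter, 55 mm high, on the deck left of the gate; origin at the centre of its underside.
- bottle: Bystander: white plastic bottle, 60 mm diameter, 160 mm high, on the bench left of the machine; origin at the centre of its underside.
- beaker: Bystander: white plastic beaker, 70 mm diameter, 80 mm high, on the bench right of the machine; origin at the centre of its underside.

How it is judged (in metres and radians):
On the way, in this order (a step that is already met when the one before it is completed fails the run):
1. the lever has been brought across the gate into line with the right-hand leg (value of joint select above 0.2 rad and value of joint shift between -0.1 and 0.15 rad).
2. the lever is fully forward in the third slot (value of joint select above 0.2 rad and value of joint shift above 0.26 rad), for 0.2 s.
At the end, for the whole second after the job is handed in: The lever stands at rest in the third slot: select above 0.20 rad and shift above 0.26 rad (the stop is at 0.30); mount, jar, bottle and beaker stand upright (within 0.2 rad) and within 20 mm of where they started (all of step 2 and velocity of joint select between -0.05 and 0.05 rad/s and velocity of joint shift between -0.05 and 0.05 rad/s and distance of each of mount, jar, bottle, beaker from where it was at the start of the episode below 0.02 m and angle between each of mount, jar, bottle, beaker's own z axis and vertical below 0.2 rad); the robot touches nothing.
It fails at once if the lever slips into the fourth (right rear) slot (value of joint select above 0.12 rad and value of joint shift below -0.12 rad).
It fails at once if the fingers grip or force the lever (more than 30 N on the machine) (contact force between the fingers and polisher above 30 N).
It fails at once if a bystander is lifted, pushed away or tipped (distance of any of mount, jar, bottle, beaker from where it was at the start of the episode above 0.03 m or angle between any of mount, jar, bottle, beaker's own z axis and vertical above 0.4 rad).
It also fails if it takes over 51 s, if anything falls off the work surface, if the arm or the gripper's body presses on something with over 40 N, if the wrist force passes 120 N, or if a joint passes its speed limit or range.

## Robot

A 6-joint arm with a two-finger parallel gripper is mounted at the origin on the work surface. World frame = base frame: x ahead of the robot, y to its left, z up, the work surface at z = 0. Lengths are in mm, angles in rad, forces in N, time in s.
With the tool pointing down it reaches from about 350 to 875 mm from the base axis. Payload 4.2 kg.
Tool frame: the origin (TCP) lies between the finger pads; the fingertips stand 11 mm ahead of it and the grasp point (between the pads) lies 8 mm behind it; z points along the fingers, y is the direction in which the jaws open and shut (so a half turn about z gives the same grasp; the last joint's range is limited). The gripper opens to 85 mm and grips with 20 to 120 N. Pads are 22 mm wide; open, the fingers measure 114 mm over their backs; the gripper's body (76 mm by 85 mm) begins 54 mm behind the grasp point. The pads swing forward as they close: fully open they stand 13 mm farther back than shut.
Start: joints at [-0.87, 0.385, 0.008, 0, -1.194, -0.259], TCP at [267.241, -564.961, 242.312] pointing down, gripper open.
Joint ranges: [-3.14, 3.14], [-1.21, 2.06], [-1.07, 1.41], [-3.16, 2.05], [-2.99, -0.16], [-3.1, 3.1]. Speed limits (rad/s): [2.79, 2.79, 3.14, 3.14, 3.14, 3.14].

## Interface

Orientations are given as a unit quaternion [x, y, z, w].
In Python, from bench import * gives the robot as it stands.
- The arm moves only by the tool servo_tool, never from a script. Its argument "rows" is a list of rows, each a list of 7 numbers: the opening, from 0 (shut) to 1 (fully open), then the shift along the tool's x, y, z in cm, then the turn, a rotation vector about the tool's x, y, z in degrees. A call has 1 to 12 rows; each row shifts and turns the commanded pose from where the row before left it, along the tool's axes as they then stand; what a row does not reach is not made up. A row lasts 1/10 s, in which the tool goes at most 50 mm and 8.59 degrees, less where a joint would pass 70% of its speed; a pose out of reach is approached as far as the arm can. A call is refused whole if a number of a shift passes 5 or a number of a turn 8.59, either way. A call with a gripper value outside its range is refused whole. The fingers move at their own pace and stop on an object; the grip force is fixed at half the most. Time passes only in rows, so rows that do not move let the fingers close. It gives the time, the measured TCP pose, the force and the opening at its end, in the units of the state.
- read_state(): the state, without advancing time (a new reading comes with each control period).
- get_image(name): name is "scene" or "top" or "wrist"; returns a dict with "image" (420x560x3 uint8, red, green, blue), "mtx" (3x3 intrinsics, pixels), "k1" (the pictures are not rectified: a ray, as slopes to the right and down, at radius r is drawn at 1 + k1 r^2 times it, then the intrinsics apply), "extrinsics" (4x4, takes a point from camera to world coordinates). Camera axes: x right, y up, looking along -z (the intrinsics and any distortion apply to the point x, -y, -z); pixel columns grow to the right and rows downward; lengths in mm; the calibration is good to about 2 mm. A picture is of the moment at which its call begins. There is no depth.
- job_done(): hands the job in, once; it reports no verdict.
The state is a dict: "clock": time; "joints": joint angles; "joint_vel": joint speeds; "joint_efforts": joint torques, N m; "position": TCP position; "ee_rot": TCP orientation; "contact_force": force on the tool from outside, world axes, zero at the start; "wrist_torque": the same for the moment, N m; "gripper_width": finger opening in mm.
Only numpy, scipy, OpenCV 4.12 (cv2) and the standard library are available. Lean on these libraries where they do the work, as an engineer would, in place of code of your own. Each camera call takes 0.05 s, during which the arm holds its last target. There are 200 camera calls.

## Working session

There is one attempt and no reset: what is moved stays moved. The work goes in short steps, Python scripts to look and compute and a tool call to move; the robot and the scene stay as the last step left them, time stands still between calls to the robot, and variables do not carry over. Pictures are saved under pics/ and viewed, about 8 in all and at most 12, crops included, and the job is handed in when it is done.

Besides the shell and the picture viewer there is one more tool, called as name(argument=value, ...), one argument or row to a line, values as JSON. servo_tool: Moves the arm, as the interface text tells. Its arguments: {"type":"object","properties":{"rows":{"type":"array","items":{"type":"array","items":{"type":"number"}}}},"required":["rows"]}

```bash
mkdir -p pics; cat > h.py <<'E'
from bench import *
import numpy as np, cv2
def save(n,f):
    d=get_image(n); cv2.imwrite(f,d["image"][:,:,::-1]); np.savez(f[:-4]+".npz",**{k:np.array(d[k]) for k in("mtx","k1","extrinsics")}); return d
def ray(c,u,v):
    K=np.array(c["mtx"]);k=float(c["k1"]);E=np.array(c["extrinsics"])
    p=cv2.undistortPoints(np.array([[[u,v]]],float),K,np.array([k,0,0,0,0]))[0,0]
    d=E[:3,:3]@np.array([p[0],-p[1],-1]); return E[:3,3],d/np.linalg.norm(d)
def onz(c,u,v,z):
    o,d=ray(c,u,v); return o+d*(z-o[2])/d[2]
def proj(c,P):
    K=np.array(c["mtx"]);k=float(c["k1"]);E=np.array(c["extrinsics"])
    q=E[:3,:3].T@(np.array(P)-E[:3,3]); x,y=q[0]/-q[2],-q[1]/-q[2]; s=1+k*(x*x+y*y)
    return (K@[x*s,y*s,1])[:2]
def tri(rs):
    A=sum(np.eye(3)-np.outer(d,d) for o,d in rs); b=sum((np.eye(3)-np.outer(d,d))@o for o,d in rs)
    return np.linalg.solve(A,b)
E
python3 - <<'E'
from h import *
for n in("scene","top"):
    d=save(n,f"pics/{n}1.png"); print(n,d["extrinsics"],d["mtx"],d["k1"])
s=read_state(); print(s["position"],s["ee_rot"],s["clock"])
E
```

```text
scene [[ 2.42701535e-01 -7.60942561e-01  6.01716199e-01  1.13503868e+03]
 [ 9.70032323e-01  1.97741227e-01 -1.41193835e-01 -9.03616859e+01]
 [-1.15437011e-02  6.17952123e-01  7.86130979e-01  8.40411730e+02]
 [ 0.00000000e+00  0.00000000e+00  0.00000000e+00  1.00000000e+00]] [[413.77248786   0.         278.43512291]
 [  0.         413.77248786 209.34388993]
 [  0.           0.           1.        ]] -0.041321365405823686
top [[-2.69669246e-03  9.80310502e-01 -1.97443784e-01  3.47850712e+02]
 [-9.99784302e-01 -6.70906449e-03 -1.96554964e-02  2.72845990e+01]
 [-2.05931526e-02  1.97348191e-01  9.80117143e-01  1.44274450e+03]
 [ 0.00000000e+00  0.00000000e+00  0.00000000e+00  1.00000000e+00]] [[512.43756335   0.         264.47110159]
 [  0.         512.43756335 211.93076579]
 [  0.           0.           1.        ]] -0.11102901280983464
[ 267.03423984 -564.53481278  241.34333608] [-2.19031860e-01  9.75717233e-01  9.29081218e-04 -2.48369348e-04] 0.1
```

View pics/scene1.png

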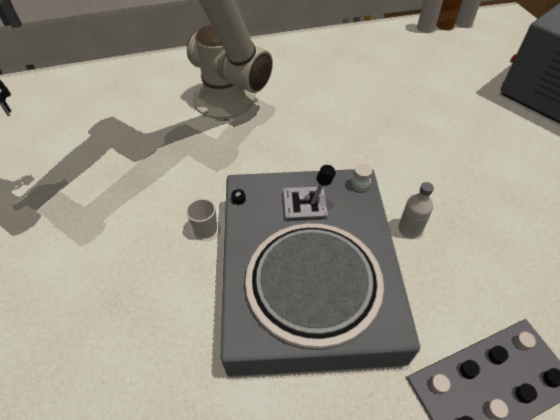

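View pics/top1.png

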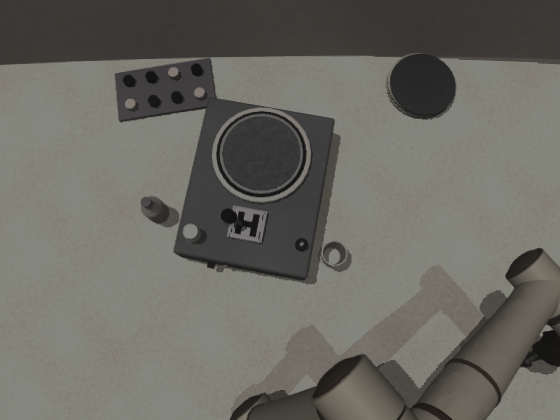

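The scene view looks back toward the robot: gate near (305,203), knob (326,175). In the top view the gate is near (247,224) and the knob (229,216). I'll zoom in on both and segment the plate and knob.

```bash
python3 - <<'E'
from h import *
out=[]
for n,(u,v) in(("scene",(308,192)),("top",(243,224))):
    im=cv2.imread(f"pics/{n}1.png")[v-35:v+35,u-35:u+35]
    im=cv2.convertScaleAbs(im,alpha=1.6)
    im=cv2.resize(im,(400,400),interpolation=cv2.INTER_CUBIC)
    for k in range(0,70,10):
        cv2.putText(im,str(u-35+k),(int(k*5.714),10),0,.35,(0,255,255));cv2.putText(im,str(v-35+k),(0,int(k*5.714)+4),0,.35,(0,255,255))
    out.append(im)
cv2.imwrite("pics/z1.png",np.hstack(out))
c=np.load("pics/top1.npz")
g=cv2.imread("pics/top1.png",0)
m=np.zeros_like(g);m[200:250,222:275]=(g[200:250,222:275]>105)
m2=cv2.morphologyEx(m,cv2.MORPH_CLOSE,np.ones((9,9)))
cs,_=cv2.findContours(m2,0,1);cc=max(cs,key=cv2.contourArea);r=cv2.minAreaRect(cc);print(r)
for b in cv2.boxPoints(r): print(b,onz(c,*b,125))
# deck outline
for name,(u,v) in dict(FL=(178,254),FR=(307,278),BR=(334,118),BL=(210,99)).items(): print(name,onz(c,u,v,110))
hsv=None
m=((g<22)*255).astype(np.uint8)
for b in ((222,205,240,228),):
    w=m[b[1]:b[3],b[0]:b[2]]; 
    print("dark",np.argwhere(w).mean(0)[::-1]+b[:2],w.sum()/255)
E
```

```text
((247.8514404296875, 217.6618194580078), (34.33633041381836, 43.102516174316406), 11.592175483703613)
[226.70287 235.32364] [551.79908157 152.32019675 125.        ]
[235.36406 193.10031] [664.69629657 130.65820448 125.        ]
[269. 200.] [645.30490052  41.68509231 125.        ]
[260.3388  242.22333] [533.21845296  64.64960291 125.        ]
FL [505.0351623  281.76019574 110.        ]
FR [441.11663288 -55.6310093  110.        ]
BR [ 879.83366575 -138.90654553  110.        ]
BL [940.28254118 205.85796822 110.        ]
dark [229.94915254 216.59322034] 177.0
```

View pics/z1.png

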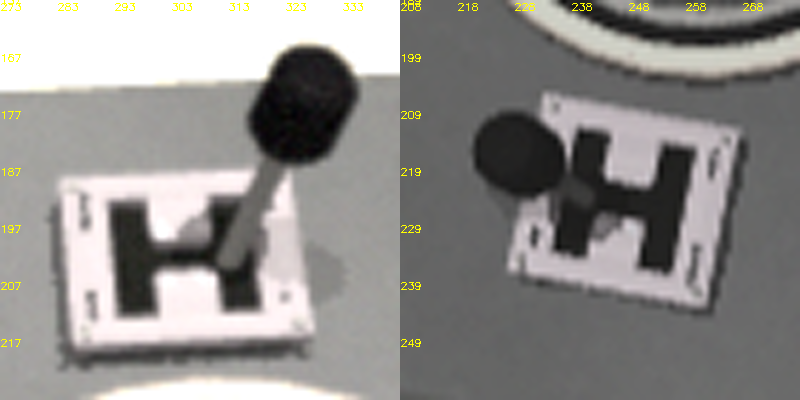

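```bash
python3 - <<'E'
from h import *
T=np.load("pics/top1.npz");S=np.load("pics/scene1.npz")
t=lambda x,y:((x-400)/5.714-.41+208,y/5.714-.41+189)
s=lambda x,y:(x/5.714-.41+273,y/5.714-.41+157)
tc=dict(BL=t(541,92),BR=t(742,130),FR=t(712,312),FL=t(508,270))
sc=dict(FR=s(58,180),FL=s(291,168),BL=s(315,333),BR=s(75,350))
P={}
for k in tc:
    a=onz(T,*tc[k],125);b=onz(S,*sc[k],125);print(k,a.round(1),b.round(1));P[k]=(a[:2]+b[:2])/2
c=sum(P.values())/4
fx=(P["BL"]+P["BR"]-P["FL"]-P["FR"])/2; ly=(P["FL"]+P["BL"]-P["FR"]-P["BR"])/2
print("centre",c,np.linalg.norm(fx),np.linalg.norm(ly),np.degrees(np.arctan2(fx[1],fx[0])),np.degrees(np.arctan2(-ly[0],ly[1])))
# yaw from deck edges
D=[onz(T,*p,110)[:2] for p in((178,252),(307,278),(334,118),(210,99))]
for a,b in((0,3),(1,2)): d=D[b]-D[a];print("deck",np.degrees(np.arctan2(d[1],d[0])),np.linalg.norm(d))
K=tri([ray(T,*t(519,152)),ray(S,*s(303,103))]);print("knob",K, proj(T,K),proj(S,K))
yaw=np.radians(-10.3)
R=np.array([[np.cos(yaw),-np.sin(yaw)],[np.sin(yaw),np.cos(yaw)]])
k=R.T@(K[:2]-c); print("knob local",k, "shift",np.arcsin(k[0]/160),"sel",np.arctan2(-k[1],K[2]-50),"r",np.linalg.norm([*k,K[2]-50]))
# bystanders rough
for n,p,z in(("jar",(191,233),55+110),("mount",(301,244),130),("bottle",(150,203),160),("beaker",(334,254),80)): q=onz(T,*p,z);print(n,q, R.T@(q[:2]-c))
E
```

```text
BL [633.4 138.6 125. ] [629.2 138.1 125. ]
BR [614.8  45.9 125. ] [614.1  47.7 125. ]
FR [530.7  59.8 125. ] [529.8  62.7 125. ]
FL [550.4 152.9 125. ] [547.3 155.  125. ]
centre [581.21498489 100.09522998] 84.67673493094885 93.79271015928505 -10.229358316478741 -10.886251147588865
deck -10.03052523813164 436.6313112800044
deck -10.747794657834321 446.55061287620947
knob [588.4711518  140.16184738 210.15435937] [228.59081325 215.23869699] [325.83228209 174.59541931]
knob local [-2.47658923e-02  4.07183641e+01] shift -0.0001547868275305672 sel -0.24896947438321448 r 165.24952228165753
jar [552.00229257 239.48763634 165.        ] [-53.66560193 131.92280892]
mount [527.25992171 -40.42271128 130.        ] [ -27.96066022 -147.90078478]
bottle [631.88128526 349.46643623 160.        ] [  5.26169079 254.41184546]
beaker [ 506.56608497 -130.69048268   80.        ] [ -32.18093909 -240.41399831]
```

Lever is at neutral (shift about 0) in the left leg, and the machine's yaw is about -10.4°. Next: lift, close the fingers and turn the tool so that tool x points machine-back and tool y machine-left.

servo_tool(
  rows=[
    [0,0,0,-2,0,0,7.16],
    [0,0,0,-2,0,0,7.16],
    [0,0,0,-2,0,0,7.16],
    [0,0,0,-2,0,0,7.16],
    [0,0,0,-2,0,0,7.16],
    [0,0,0,0,0,0,0],
  ],
)

```text
clock: 0.7
position: [267.6, -565.9, 345.2]
ee_rot: [0.092, 0.996, -0.002, 0.002]
contact_force: [-0.6, 0.5, -0.4]
gripper_width: 0.1
```

servo_tool(
  rows=[
    [0,-1,4.5,0,0,0,0],
    [0,-1,4.5,0,0,0,0],
    [0,-1,4.5,0,0,0,0],
    [0,-1,4.5,0,0,0,0],
    [0,-1,4.5,0,0,0,0],
    [0,-1,4.5,0,0,0,0],
    [0,-1,4.5,0,0,0,0],
    [0,-1,4.5,0,0,0,0],
    [0,-1,4.5,0,0,0,0],
    [0,-1,4.5,0,0,0,0],
    [0,-1,4.5,0,0,0,0],
    [0,-1,4.5,0,0,0,0],
  ],
)

```text
clock: 1.9
position: [483.3, -53.9, 341.2]
ee_rot: [0.09, 0.996, 0.0, -0.001]
contact_force: [0.7, -0.9, -0.3]
gripper_width: 0.1
```

servo_tool(
  rows=[
    [0,-1.2,4.5,0,0,0,0],
    [0,-1.2,4.5,0,0,0,0],
    [0,-1.2,4.5,0,0,0,0],
    [0,-1.2,4.5,0,0,0,0],
    [0,-1.2,4.5,0,0,0,0],
    [0,-1.0,4.5,0,0,0,0],
    [0,0,0,0,0,0,0],
    [0,0,0,0,0,0,0],
  ],
)

```text
clock: 2.7
position: [601.2, 197.9, 339.7]
ee_rot: [0.09, 0.996, -0.001, -0.002]
contact_force: [-1.0, 0.3, -0.3]
gripper_width: -0.5
```

```bash
cat >> h.py <<'E'
C=np.array([581.2,100.1]);YAW=np.radians(-10.4)
R=np.array([[np.cos(YAW),-np.sin(YAW)],[np.sin(YAW),np.cos(YAW)]])
def loc(p): return np.r_[R.T@(np.array(p)[:2]-C),p[2]]
def st():
    from scipy.spatial.transform import Rotation as Q
    s=read_state();m=Q.from_quat(s["ee_rot"]).as_matrix();f=s["contact_force"]
    print("t",s["clock"],"local",loc(s["position"]).round(1),"F local",np.r_[R.T@np.array(f)[:2],f[2]].round(1),"w",s["gripper_width"],"yaw err deg",np.degrees(np.arctan2(m[1,1],m[0,1]))-(90-10.4),"z",m[:,2].round(3))
E
python3 - <<'E'
from h import *
st();save("wrist","pics/w1.png");save("scene","pics/s2.png")
im=np.hstack([cv2.resize(cv2.imread("pics/w1.png"),(400,300)),cv2.resize(cv2.imread("pics/s2.png")[90:270,200:440],(400,300))])
cv2.imwrite("pics/v2.png",im)
E
```

```text
t 2.7 local [  2.   99.8 339.7] F local [-1.   0.1 -0.3] w -0.4584605145203235 yaw err deg 0.08984223477192188 z [-0.004 -0.002 -1.   ]
```

View pics/v2.png

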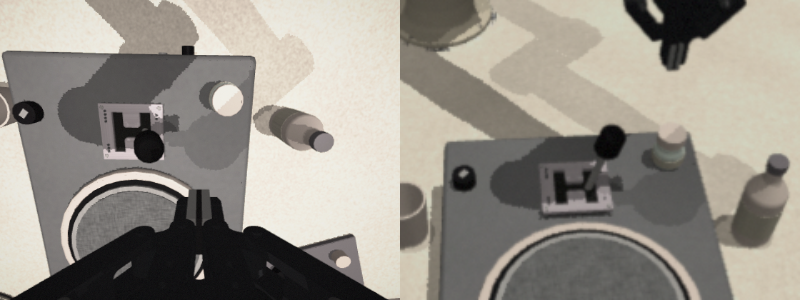

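Wrist view: fingers shut and slim, gate plate corners around (99,104) to (163,158) in the view, knob (149,146), clear of the fingers. I'll check this view against the estimate.

```bash
python3 - <<'E'
from h import *
W=np.load("pics/w1.npz")
for p in((99,104),(163,104),(164,158),(106,160)): print(loc(onz(W,p[0]*1.4,p[1]*1.4,125)).round(1))
t=lambda x,y:((x-400)/5.714-.41+208,y/5.714-.41+189)
s=lambda x,y:(x/5.714-.41+273,y/5.714-.41+157)
T=np.load("pics/top1.npz");S=np.load("pics/scene1.npz")
for a in ([ray(T,*t(519,152)),ray(W,149*1.4,146*1.4)],[ray(S,*s(303,103)),ray(W,149*1.4,146*1.4)],[ray(T,*t(519,152)),ray(S,*s(303,103)),ray(W,149*1.4,146*1.4)]): print("knob",loc(tri(a)).round(1))
E
```

```text
[-43.1 -42.8 125. ]
[-43.6  48.4 125. ]
[ 38.   46.3 125. ]
[ 41.4 -42.9 125. ]
knob [ -0.5  41.6 201.5]
knob [ -3.8  41.6 205.8]
knob [ -2.   41.5 207.3]
```

All views agree to about 2 mm. Lowering beside the knob.

servo_tool(
  rows=[
    [0,0.3,0,3,0,0,0],
    [0,0,0,4,0,0,0],
    [0,0,0,4,0,0,0],
    [0,0,0,2.5,0,0,0],
    [0,0,0,1.2,0,0,0],
    [0,0,0,0,0,0,0],
    [0,0,0,0,0,0,0],
  ],
)

```text
clock: 3.5
position: [599.4, 197.3, 197.2]
ee_rot: [0.091, 0.996, 0.001, 0.001]
contact_force: [0.3, -0.6, 1.4]
gripper_width: 0.3
```

servo_tool(
  rows=[
    [0,0,-0.3,0,0,0,0],
    [0,0,-0.3,0,0,0,0],
    [0,0,-0.3,0,0,0,0],
    [0,0,-0.3,0,0,0,0],
    [0,0,-0.3,0,0,0,0],
    [0,0,-0.3,0,0,0,0],
    [0,0,0,0,0,0,0],
  ],
)

```text
clock: 4.2
position: [595.2, 179.4, 195.3]
ee_rot: [0.092, 0.996, -0.0, -0.0]
contact_force: [-0.6, 0.0, -0.2]
gripper_width: 0.2
```

```bash
python3 -c "
from h import *
st()"
```

```text
t 4.2 local [ -0.6  80.5 195.3] F local [-0.6 -0.1 -0.2] w 0.22939161478427386 yaw err deg -0.10892264361811499 z [-0. -0. -1.]
```

servo_tool(
  rows=[
    [0,0,-0.2,0,0,0,0],
    [0,0,-0.2,0,0,0,0],
    [0,0,-0.2,0,0,0,0],
    [0,0,-0.2,0,0,0,0],
    [0,0,-0.2,0,0,0,0],
  ],
)

```text
clock: 4.7
position: [594.1, 170.8, 195.9]
ee_rot: [0.091, 0.996, 0.001, 0.001]
contact_force: [0.4, 3.3, 2.5]
gripper_width: -0.5
```

servo_tool(
  rows=[
    [0,0,-0.2,0,0,0,0],
    [0,0,-0.2,0,0,0,0],
    [0,0,-0.2,0,0,0,0],
    [0,0,-0.2,0,0,0,0],
    [0,0,-0.2,0,0,0,0],
  ],
)

```text
clock: 5.2
position: [592.2, 160.2, 196.2]
ee_rot: [0.091, 0.996, 0.0, 0.001]
contact_force: [0.0, 4.4, 6.1]
gripper_width: -0.0
```

servo_tool(
  rows=[
    [0,0,-0.2,0,0,0,0],
    [0,0,-0.2,0,0,0,0],
    [0,0,-0.2,0,0,0,0],
    [0,0,-0.2,0,0,0,0],
    [0,0,-0.2,0,0,0,0],
  ],
)

```text
clock: 5.7
position: [591.2, 150.8, 197.9]
ee_rot: [0.091, 0.996, 0.001, 0.002]
contact_force: [-0.7, 5.0, 10.7]
gripper_width: 0.2
```

```bash
python3 - <<'E'
from h import *
st();save("wrist","pics/w3.png");save("scene","pics/s3.png")
im=np.hstack([cv2.resize(cv2.imread("pics/w3.png"),(400,300)),cv2.resize(cv2.imread("pics/s3.png")[130:235,250:390],(400,300))])
cv2.imwrite("pics/v3.png",im)
E
```

```text
t 5.7 local [  0.7  51.6 197.9] F local [-1.6  4.8 10.7] w 0.17610165944426326 yaw err deg -0.031528331285201716 z [ 0.005  0.001 -1.   ]
```

View pics/v3.png

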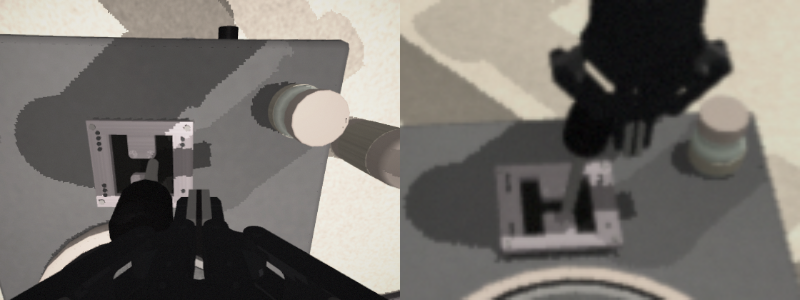

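The upward force is growing (10.7 N): the knob's top edge is bearing on the splayed part of the fingers. I'll back off, raise 12 mm and go on.

servo_tool(
  rows=[
    [0,0,0.4,0,0,0,0],
    [0,0,0.4,-0.6,0,0,0],
    [0,0,0,-0.6,0,0,0],
    [0,0,0,0,0,0,0],
  ],
)

```text
clock: 6.2
position: [591.3, 157.8, 207.7]
ee_rot: [0.091, 0.996, -0.0, -0.0]
contact_force: [-0.4, 0.7, -0.3]
gripper_width: -0.1
```

servo_tool(
  rows=[
    [0,0,-0.2,0,0,0,0],
    [0,0,-0.2,0,0,0,0],
    [0,0,-0.2,0,0,0,0],
    [0,0,-0.2,0,0,0,0],
    [0,0,-0.2,0,0,0,0],
    [0,0,-0.2,0,0,0,0],
  ],
)

```text
clock: 6.8
position: [589.4, 146.8, 207.7]
ee_rot: [0.091, 0.996, 0.001, 0.001]
contact_force: [0.1, 3.1, 1.2]
gripper_width: 0.1
```

servo_tool(
  rows=[
    [0,0,-0.2,0,0,0,0],
    [0,0,-0.2,0,0,0,0],
    [0,0,-0.2,0,0,0,0],
    [0,0,-0.2,0,0,0,0],
    [0,0,-0.2,0,0,0,0],
  ],
)

```text
clock: 7.3
position: [587.4, 136.3, 207.5]
ee_rot: [0.091, 0.996, 0.0, 0.0]
contact_force: [0.3, 2.8, 1.5]
gripper_width: -0.2
```

```bash
python3 -c "
from h import *
st()"
```

```text
t 7.3 local [ -0.5  36.8 207.5] F local [-0.2  2.8  1.5] w -0.24948798896141786 yaw err deg -0.08554933783609897 z [ 0.  0. -1.]
```

servo_tool(
  rows=[
    [0,0,-0.2,0,0,0,0],
    [0,0,-0.2,0,0,0,0],
    [0,0,-0.2,0,0,0,0],
    [0,0,-0.2,0,0,0,0],
    [0,0,-0.2,0,0,0,0],
    [0,0,-0.2,0,0,0,0],
    [0,0,-0.2,0,0,0,0],
    [0,0,-0.2,0,0,0,0],
    [0,0,-0.2,0,0,0,0],
  ],
)

```text
clock: 8.2
position: [584.0, 118.6, 207.3]
ee_rot: [0.091, 0.996, -0.0, 0.0]
contact_force: [1.1, 2.0, 2.8]
gripper_width: 0.2
```

servo_tool(
  rows=[
    [0,0,-0.2,0,0,0,0],
    [0,0,-0.2,0,0,0,0],
    [0,0,-0.2,0,0,0,0],
    [0,0,-0.2,0,0,0,0],
    [0,0,-0.2,0,0,0,0],
    [0,0,-0.2,0,0,0,0],
    [0,0,-0.2,0,0,0,0],
    [0,0,-0.2,0,0,0,0],
    [0,0,-0.2,0,0,0,0],
  ],
)

```text
clock: 9.1
position: [580.5, 100.9, 207.0]
ee_rot: [0.091, 0.996, -0.0, -0.0]
contact_force: [0.3, 2.8, 0.3]
gripper_width: -0.1
```

```bash
python3 - <<'E'
from h import *
st();save("wrist","pics/w4.png");save("scene","pics/s4.png")
im=np.hstack([cv2.resize(cv2.imread("pics/w4.png"),(400,300)),cv2.resize(cv2.imread("pics/s4.png")[130:235,250:390],(400,300))])
cv2.imwrite("pics/v4.png",im)
E
```

```text
t 9.1 local [ -0.9   0.7 207. ] F local [-0.2  2.8  0.3] w -0.0546244408306827 yaw err deg -0.09572939817256554 z [-0.001 -0.    -1.   ]
```

View pics/v4.png

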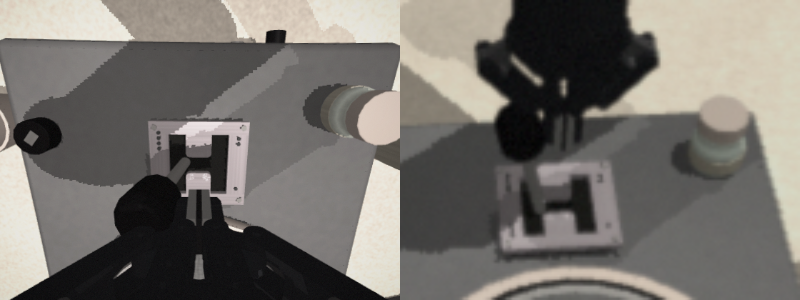

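The lever has crossed smoothly and the rod is now near the right leg. I'll ease it on to the stop.

servo_tool(
  rows=[
    [0,0,-0.15,0,0,0,0],
    [0,0,-0.15,0,0,0,0],
    [0,0,-0.15,0,0,0,0],
    [0,0,-0.15,0,0,0,0],
    [0,0,-0.15,0,0,0,0],
    [0,0,-0.15,0,0,0,0],
  ],
)

```text
clock: 9.8
position: [578.9, 92.1, 207.1]
ee_rot: [0.091, 0.996, -0.0, -0.0]
contact_force: [-0.2, 2.1, -1.8]
gripper_width: 0.1
```

servo_tool(
  rows=[
    [0,0,-0.1,0,0,0,0],
    [0,0,-0.1,0,0,0,0],
    [0,0,-0.1,0,0,0,0],
  ],
)

```text
clock: 10.1
position: [578.5, 89.2, 207.3]
ee_rot: [0.091, 0.996, -0.0, -0.0]
contact_force: [-0.5, 2.7, -1.2]
gripper_width: 0.2
```

```bash
python3 -c "
from h import *
st()"
```

```text
t 10.1 local [ -0.7 -11.2 207.3] F local [-0.9  2.6 -1.2] w 0.1580542929533926 yaw err deg -0.08735604986956957 z [-0. -0. -1.]
```

servo_tool(
  rows=[
    [0,0,-0.1,0,0,0,0],
    [0,0,-0.1,0,0,0,0],
    [0,0,0,0,0,0,0],
  ],
)

```text
clock: 10.4
position: [578.3, 87.6, 207.3]
ee_rot: [0.091, 0.996, 0.0, 0.0]
contact_force: [0.6, 3.9, -0.8]
gripper_width: -0.0
```

servo_tool(
  rows=[
    [0,0,-0.1,0,0,0,0],
    [0,0,-0.1,0,0,0,0],
    [0,0,0,0,0,0,0],
  ],
)

```text
clock: 10.7
position: [578.5, 87.2, 207.3]
ee_rot: [0.091, 0.996, 0.002, 0.001]
contact_force: [1.8, 8.2, -1.0]
gripper_width: 0.2
```

```bash
python3 - <<'E'
from h import *
st();save("wrist","pics/w5.png");save("scene","pics/s5.png");save("top","pics/t5.png")
z=cv2.resize(cv2.imread("pics/s5.png")[157:227,263:343],(457,400),interpolation=cv2.INTER_CUBIC)
im=np.hstack([z,cv2.resize(cv2.imread("pics/t5.png")[194:254,217:267],(333,400),interpolation=cv2.INTER_CUBIC)])
cv2.imwrite("pics/v5.png",im)
E
```

```text
t 10.7 local [ -0.4 -13.2 207.3] F local [ 0.3  8.4 -1. ] w 0.22958634488204763 yaw err deg -0.07221733278603892 z [ 0.002  0.003 -1.   ]
```

View pics/v5.png

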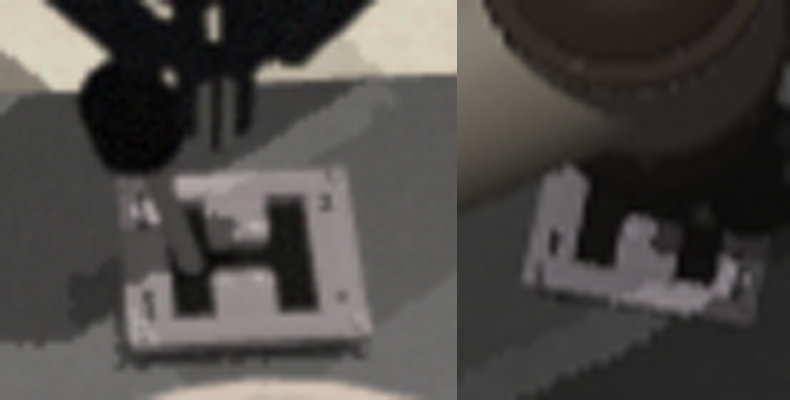

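The lever is on the right-hand stop (force rising to 8 N), with the rod in the right leg at neutral. Next I go round behind the knob.

servo_tool(
  rows=[
    [0,0,0.5,0,0,0,0],
    [0,0,1.2,0,0,0,0],
    [0,1.5,0,0,0,0,0],
    [0,2.0,0,0,0,0,0],
    [0,1.5,0,0.4,0,0,0],
    [0,0,-1.5,0.4,0,0,0],
    [0,0,-1.5,0,0,0,0],
    [0,0,-1.4,0,0,0,0],
    [0,0,0,0,0,0,0],
    [0,0,0,0,0,0,0],
  ],
)

```text
clock: 11.85
position: [524.2, 67.0, 199.5]
ee_rot: [0.092, 0.996, 0.0, 0.0]
contact_force: [-0.4, -0.5, 0.4]
gripper_width: -0.3
```

```bash
python3 - <<'E'
from h import *
st();save("wrist","pics/w6.png");save("scene","pics/s6.png")
im=np.hstack([cv2.resize(cv2.imread("pics/w6.png"),(400,300)),cv2.resize(cv2.imread("pics/s6.png")[130:235,250:390],(400,300))])
cv2.imwrite("pics/v6.png",im)
E
```

```text
t 11.85 local [-50.1 -42.9 199.5] F local [-0.3 -0.5  0.4] w -0.2665337077178714 yaw err deg -0.18500166651551808 z [ 0.001 -0.    -1.   ]
```

View pics/v6.png

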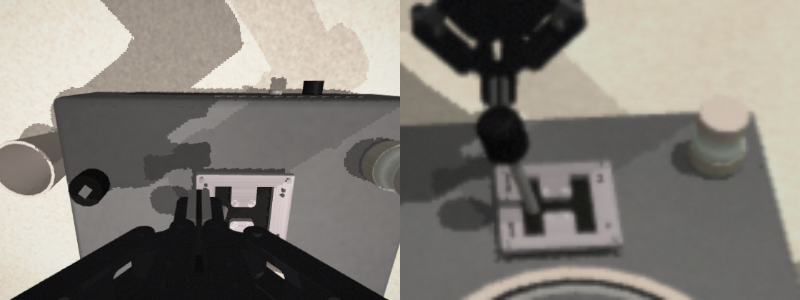

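The lever still stands in the right leg at neutral, with the fingertips directly behind the knob. Pushing forward.

servo_tool(
  rows=[
    [0,-0.3,0,0,0,0,0],
    [0,-0.3,0,0,0,0,0],
    [0,-0.3,0,0,0,0,0],
    [0,-0.3,0,0,0,0,0],
    [0,-0.3,0,0,0,0,0],
    [0,-0.2,0,0,0,0,0],
    [0,-0.2,0,0,0,0,0],
    [0,-0.2,0,0,0,0,0],
    [0,-0.2,0,0,0,0,0],
    [0,-0.2,0,0,0,0,0],
  ],
)

```text
clock: 12.95
position: [547.9, 63.3, 199.5]
ee_rot: [0.091, 0.996, -0.0, -0.0]
contact_force: [-3.1, 1.2, 2.5]
gripper_width: 0.3
```

servo_tool(
  rows=[
    [0,-0.2,0,0,0,0,0],
    [0,-0.2,0,0,0,0,0],
    [0,-0.2,0,0,0,0,0],
    [0,-0.2,0,0,0,0,0],
    [0,-0.2,0,0,0,0,0],
    [0,-0.2,0,0,0,0,0],
    [0,-0.2,0,0,0,0,0],
    [0,-0.2,0,0,0,0,0],
  ],
)

```text
clock: 13.75
position: [564.1, 60.3, 199.2]
ee_rot: [0.091, 0.996, -0.0, -0.0]
contact_force: [-1.9, -0.6, 1.6]
gripper_width: -0.0
```

servo_tool(
  rows=[
    [0,-0.2,0,0,0,0,0],
    [0,-0.2,0,0,0,0,0],
    [0,-0.2,0,0,0,0,0],
    [0,-0.2,0,0,0,0,0],
    [0,-0.2,0,0,0,0,0],
  ],
)

```text
clock: 14.25
position: [573.7, 58.6, 198.9]
ee_rot: [0.091, 0.996, -0.0, -0.0]
contact_force: [-2.2, -0.1, -0.8]
gripper_width: 0.2
```

```bash
python3 -c "
from h import *
st()"
```

```text
t 14.25 local [  0.2 -42.2 198.9] F local [-2.2 -0.5 -0.8] w 0.20251286634281776 yaw err deg -0.0954459736974087 z [-0.001 -0.    -1.   ]
```

servo_tool(
  rows=[
    [0,-0.2,0,0,0,0,0],
    [0,-0.2,0,0,0,0,0],
    [0,-0.2,0,0,0,0,0],
    [0,-0.2,0,0,0,0,0],
    [0,-0.2,0,0,0,0,0],
    [0,0,0,0,0,0,0],
  ],
)

```text
clock: 14.85
position: [584.1, 56.9, 199.3]
ee_rot: [0.091, 0.996, 0.0, 0.0]
contact_force: [-2.8, 0.3, -1.4]
gripper_width: 0.3
```

servo_tool(
  rows=[
    [0,-0.15,0,0,0,0,0],
    [0,-0.15,0,0,0,0,0],
    [0,0,0,0,0,0,0],
  ],
)

```text
clock: 15.15
position: [587.0, 56.4, 199.4]
ee_rot: [0.091, 0.996, 0.0, 0.0]
contact_force: [-1.8, 0.6, -1.6]
gripper_width: 0.1
```

servo_tool(
  rows=[
    [0,-0.15,0,0,0,0,0],
    [0,-0.15,0,0,0,0,0],
    [0,0,0,0,0,0,0],
  ],
)

```text
clock: 15.45
position: [590.0, 55.7, 199.5]
ee_rot: [0.091, 0.996, 0.0, 0.0]
contact_force: [-2.3, 0.9, 0.2]
gripper_width: -0.3
```

Still sliding at about 3 N. I'll go on in small steps until the stop.

servo_tool(
  rows=[
    [0,-0.15,0,0,0,0,0],
    [0,-0.15,0,0,0,0,0],
    [0,0,0,0,0,0,0],
  ],
)

```text
clock: 15.75
position: [591.7, 55.4, 199.2]
ee_rot: [0.091, 0.996, -0.0, -0.001]
contact_force: [-6.0, 2.4, 1.1]
gripper_width: -0.2
```

servo_tool(
  rows=[
    [0,-0.1,0,0,0,0,0],
    [0,-0.1,0,0,0,0,0],
    [0,0,0,0,0,0,0],
  ],
)

```text
clock: 16.05
position: [592.4, 55.2, 199.0]
ee_rot: [0.091, 0.996, -0.0, -0.003]
contact_force: [-9.2, 3.7, 2.3]
gripper_width: 0.0
```

```bash
python3 -c "
from h import *
st()"
```

```text
t 16.05 local [ 19.1 -42.2 199. ] F local [-9.7  2.   2.3] w 0.026209223611847694 yaw err deg -0.08613143713566274 z [-0.005  0.    -1.   ]
```

On the stop: 9.7 N at TCP x 19 mm, where I expected it. Hold briefly, retreat straight back, lift clear and verify.

servo_tool(
  rows=[
    [0,0,0,0,0,0,0],
    [0,0,0,0,0,0,0],
    [0,0,0,0,0,0,0],
    [0,1,0,0,0,0,0],
    [0,2,0,0,0,0,0],
    [0,4,0,0,0,0,0],
    [0,2,0,-2,0,0,0],
    [0,0,0,-4,0,0,0],
    [0,2,0,-4,0,0,0],
    [0,2,-3,-2,0,0,0],
    [0,0,-3,0,0,0,0],
    [0,0,0,0,0,0,0],
  ],
)

```text
clock: 17.25
position: [455.9, 17.7, 321.8]
ee_rot: [0.092, 0.996, 0.001, 0.004]
contact_force: [-0.2, 1.0, -0.4]
gripper_width: -0.2
```

servo_tool(
  rows=[
    [0,0,-4,0,0,0,0],
    [0,0,-4,0,0,0,0],
    [0,0,-4,0,0,0,0],
    [0,0,-4,0,0,0,0],
    [0,0,0,0,0,0,0],
    [0,0,0,0,0,0,0],
    [0,0,0,0,0,0,0],
  ],
)

```text
clock: 17.95
position: [427.3, -137.4, 319.5]
ee_rot: [0.091, 0.996, -0.0, 0.001]
contact_force: [0.8, 0.4, 0.3]
gripper_width: 0.0
```

```bash
python3 - <<'E'
from h import *
st();save("top","pics/t7.png");save("scene","pics/s7.png")
a=cv2.resize(cv2.imread("pics/s7.png")[140:240,180:440],(790,304),interpolation=cv2.INTER_CUBIC)
b=cv2.resize(cv2.imread("pics/t7.png")[180:275,140:360],(670,290),interpolation=cv2.INTER_CUBIC)
b=cv2.copyMakeBorder(b,0,0,0,120,cv2.BORDER_CONSTANT)
cv2.imwrite("pics/v7.png",np.vstack([a,b]))
E
```

```text
t 17.95 local [-108.5 -261.4  319.5] F local [0.7 0.5 0.3] w 0.02070070810826243 yaw err deg -0.050218974142339334 z [ 0.001 -0.    -1.   ]
```

View pics/v7.png

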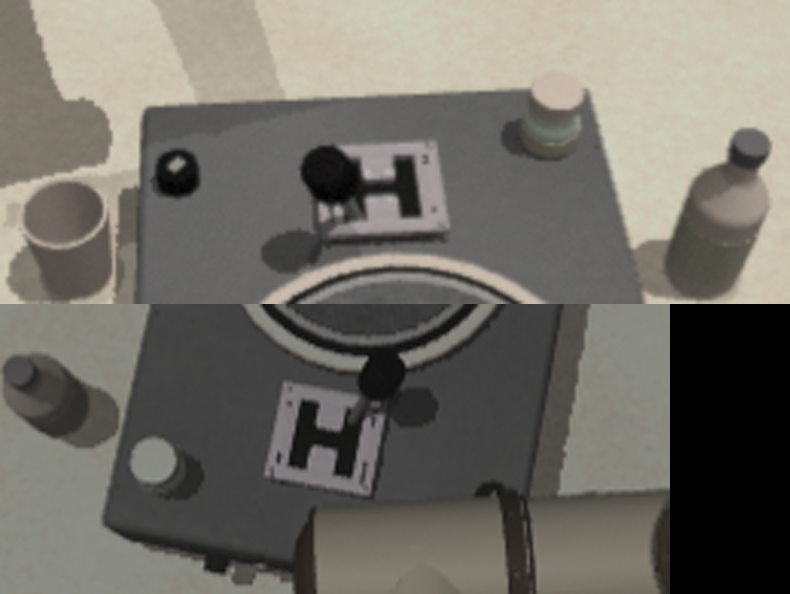

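The lever leans to the right and forward, and the jar, mount, bottle and beaker are all standing. I'll check the angles and the jar's movement by triangulation, then hand in.

```bash
python3 - <<'E'
from h import *
T=np.load("pics/top1.npz");S=np.load("pics/scene1.npz")
k=loc(tri([ray(T,265.1,202.7),ray(S,287.9,196.6)]));sh=np.arctan2(k[0],np.hypot(k[1],k[2]-50));print("knob",k,"shift",sh,"sel",np.arctan2(-k[1],k[2]-50))
a=cv2.imread("pics/scene1.png",0).astype(float);b=cv2.imread("pics/s7.png",0).astype(float)
for n,(x0,y0,x1,y1) in dict(jar=(348,158,378,195),mount=(228,184,250,206),bottle=(398,180,436,240),beaker=(185,198,220,240)).items():
    print(n,cv2.phaseCorrelate(a[y0:y1,x0:x1].copy(),b[y0:y1,x0:x1].copy()))
E
```

```text
knob [ 47.90060288 -41.72809135 203.49742395] shift 0.29249544766654567 sel 0.26543421672278855
jar ((0.0017842465487145631, 0.024697733548766365), 0.9916309503469726)
mount ((-0.0950596445177414, 0.03134675547904919), 0.9739564899532857)
bottle ((-0.03246916734391547, 0.01961455339015572), 0.9647885253268781)
beaker ((-0.06775271969513952, 0.5590412423042679), 0.9569415867190819)
```

```bash
python3 -c "
from bench import *
job_done()"
```

```text
the job is handed in; nothing more can be done
```

The polisher is in third gear and the job is handed in. With the fingertips shut, I pushed the knob across from the left leg to the right-hand stop. I then went round behind it and pushed it forward to the stop in the third slot, and took the hand away.

- **Lever position:** triangulated from two views after the hand was clear, shift is about 0.29 rad and select about 0.27 rad. It never moved toward the fourth slot in any picture.
- **Forces:** sliding took about 3 N and reached 8–10 N at the stops. Early in the crossing the upward force rose to about 11 N, because the knob's top edge caught the splayed part of the fingers. I backed off and raised the tool 12 mm, and the rest went smoothly.
- **Bystanders:** jar, mount and bottle shifted less than 0.1 pixel between the first and last scene pictures. The beaker showed 0.56 pixel, roughly 1 mm; I put that down to the changed arm shadow, since the hand never came near it at its height.
- **At hand-in:** the tool was clear of everything, with about zero contact force, at 18 s of the 51 s allowed.

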